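# Nest the measuring cups on the cork mat

### The arm

A 7-joint arm with a two-finger parallel gripper is mounted at the origin on the work surface. World frame = base frame: x ahead of the robot, y to its left, z up, the work surface at z = 0. Lengths are in m, angles in rad, forces in N, time in s.
With the tool pointing down it reaches from about 0.4 to 0.85 m from the base axis. Payload 4.5 kg.
Tool frame: the origin (TCP) lies midway between the tips of the shut fingers; the grasp point (between the pads) lies 19 mm behind it; z points along the fingers, y is the line along which they close (so a half turn about z gives the same grasp; the last joint's range is limited). The gripper opens to 88 mm and grips with 3 to 60 N. Pads are 18 mm wide; open, the fingers measure 123 mm over their backs; the gripper's body (75 mm by 187 mm) begins 45 mm behind the grasp point.
Start: joints at [-1.293, 0.689, -0.195, 1.565, 0.157, 0.902, -0.215], TCP at [0.151, 0.607, 0.239] pointing down, gripper open.
Joint ranges: [-3.01, 3.01], [-0.46, 2.08], [-1.47, 1.51], [0.13, 2.56], [-1, 4.14], [0.04, 2.09], [-2.66, 2.66]. Speed limits (rad/s): [2.57, 2.57, 3.14, 3.14, 3.14, 3.14, 3.14].

### API

Orientations are given as a unit quaternion [x, y, z, w].
In Python, from plant import * gives the robot as it stands.
- The arm moves only by the tool send_rows, never from a script. Its argument "targets" is a list of rows, each a list of 2 entries, a list of its own where there are three numbers: the shift along the tool's x, y, z in units of 0.3 m (1.0 is 0.3 m), then the turn, a rotation vector about the tool's x, y, z in units of pi rad (1.0 is pi rad). A call has 1 to 12 rows; each row is the pose to reach, as a shift and turn from the pose commanded when the call began, along the tool's axes at that moment, turning the shorter way round; what a row does not reach only later rows make up. A row lasts 1/8 s, in which the tool goes at most 62.5 mm and 10.7 degrees, less where a joint would pass 70% of its speed; a pose out of reach is approached as far as the arm can. A call with a number of a shift or a turn outside -1 to 1 is refused whole. A call with a gripper value outside its range is refused whole. "fingers" is the opening, from 0 (shut) to 1 (fully open), set as the call begins (left out, the last holds). The fingers move at their own pace and stop on an object; "newtons" is the grip in N (left out, the last holds). Time passes only in rows, so rows that repeat a pose let the fingers close. It gives the time, the measured TCP pose, the force, the opening and the grip force at its end, in the units of the state.
- get_state(): the state, without advancing time (a new reading comes with each control period).
- snapshot(name): name is "side" or "top"; returns a dict with "img" (480x640x3 uint8, blue, green, red), "fx", "fy", "cx", "cy" (pixels), "k1" (the pictures are not rectified: a ray, as slopes to the right and down, at radius r is drawn at 1 + k1 r^2 times it, then the intrinsics apply), "cam_to_world" (4x4, takes a point from camera to world coordinates). Camera axes: x right, y down, z forward; pixel columns grow to the right and rows downward; lengths in m; the calibration is good to about 2 mm. A picture is of the moment at which its call begins. There is no depth.
- finish_job(): hands the job in; it is judged then, once.
The state is a dict: "clock": time; "q": joint angles; "qd": joint speeds; "joint_torque": joint torques, N m; "tool_pos": TCP position; "eef_rot": TCP orientation; "contact_force": force on the tool from outside, world axes, zero at the start; "moment": the same for the moment, N m; "opening": opening from 0.0 (shut) to 1.0 (fully open); "finger_force": force on a finger pad.
Only numpy, scipy, OpenCV 4.12 (cv2) and the standard library are available. Lean on these libraries where they do the work, as an engineer would, in place of code of your own. Each camera call takes 0.05 s, during which the arm holds its last target. There are 200 camera calls.

### The job

The baking is over: nest the four measuring cups on the round cork mat. Stand the largest in the middle of the mat first, then put the second largest into it, then the third, then the smallest, turning the handles to different sides so that no handle rides on another and every cup stands flat on the floor of the one around it. Leave the shaker, mug, jar, egg cup and pastry wheel where they are.

Things in the scene. Friction and masses are not known exactly. Their poses are not given: they have to be found in the camera images.
- cup_large: largest of four steel measuring cups, 92 mm outside, 87 mm inside diameter, 140 g. Origin: centre of underside; z up, +x towards the handle. Straight wall 2.5 mm thick, 40 mm high, floor 4 mm. Handle: straight level black bar, 12 mm wide, 10 mm thick, underside 39 mm and top 49 mm above the cup's underside, ending 84 mm from the axis; grip it 66 mm from the axis.
- cup_medium: second largest of four steel measuring cups, 71 mm outside, 66 mm inside diameter, 100 g. Origin: centre of underside; z up, +x towards the handle. Straight wall 2.5 mm thick, 40 mm high, floor 4 mm. Handle: straight level black bar, 12 mm wide, 10 mm thick, underside 39 mm and top 49 mm above the cup's underside, ending 84 mm from the axis; grip it 66 mm from the axis.
- cup_small: third largest of four steel measuring cups, 51 mm outside, 46 mm inside diameter, 70 g. Origin: centre of underside; z up, +x towards the handle. Straight wall 2.5 mm thick, 40 mm high, floor 4 mm. Handle: straight level black bar, 12 mm wide, 10 mm thick, underside 39 mm and top 49 mm above the cup's underside, ending 84 mm from the axis; grip it 66 mm from the axis.
- cup_tiny: smallest of four steel measuring cups, 32 mm outside, 27 mm inside diameter, 50 g. Origin: centre of underside; z up, +x towards the handle. Straight wall 2.5 mm thick, 40 mm high, floor 4 mm. Handle: straight level black bar, 12 mm wide, 10 mm thick, underside 39 mm and top 49 mm above the cup's underside, ending 84 mm from the axis; grip it 66 mm from the axis.
- cork_mat: round cork mat, 140 mm across, 6 mm thick, fixed to the table, lying flat. Origin: centre of its underside, on the table top.
- shaker: white salt shaker with a steel top, 42 mm across, 70 mm high; loose bystander, to be left where it is. Origin: centre of its underside.
- mug: blue mug with one handle, 76 mm across, 85 mm high; loose bystander, to be left where it is. Origin: centre of its underside.
- jar: amber glass jar with a wooden lid, 70 mm across, 85 mm high; loose bystander, to be left where it is. Origin: centre of its underside.
- egg_cup: white egg cup with an egg in it, 42 mm across, 63 mm high; loose bystander, to be left where it is. Origin: centre of its underside.
- pastry_wheel: pastry wheel, wooden handle along -x and a brass disc lying flat at +x, 150 mm long, 20 mm high; loose bystander, to be left where it is. Origin: centre of its underside, 65 mm from the disc's outer rim.
Things that resemble listed ones, but are neither listed nor needed, are in the scene too. Leave any green, purple or red look-alike of the cup_small alone.

How it is judged:
By the outcome, as a careful person would: the job done as asked, in the order asked, and still so for the second after the job is handed in, with the robot touching nothing.
It also fails if it takes over 115 s, if anything falls off the work surface, if the arm or the gripper's body presses on something with over 40 N, if the wrist force passes 120 N, or if a joint passes its speed limit or range.

## Working session

There is one attempt and no reset: what is moved stays moved. The work goes in short steps, Python scripts to look and compute and a tool call to move; the robot and the scene stay as the last step left them, time stands still between calls to the robot, and variables do not carry over. Pictures are saved under pics/ and viewed, at most 16 in all, crops included, and the job is handed in when it is done.

Besides the shell and the picture viewer there is one more tool, called after "Request:" as name(argument=value, ...) on one line, values as JSON. send_rows: Moves the arm, as the interface text tells. Its arguments: {"type":"object","properties":{"targets":{"type":"array"},"fingers":{"type":"number"},"newtons":{"type":"number"}},"required":["targets"]}

```bash
ls; mkdir -p pics; python3 - <<'E'
from plant import *
import cv2,pickle
for n in("top","side"):
    s=snapshot(n); cv2.imwrite(f"pics/{n}0.png",s["img"]); pickle.dump(s,open(f"{n}0.pkl","wb"))
    print(n,s["fx"],s["cx"],s["cy"],s["k1"],s["cam_to_world"])
print(get_state())
E
```

```text
pics
top 529.1060043690146 311.94224842156893 241.88971743243945 0.05053858115188277 [[ 3.06344659e-03 -9.86452057e-01  1.64021201e-01  2.85788950e-01]
 [-9.99995261e-01 -2.97202821e-03  8.02754317e-04 -3.53594672e-02]
 [-3.04403010e-04 -1.64022883e-01 -9.86456487e-01  1.35746422e+00]
 [ 0.00000000e+00  0.00000000e+00  0.00000000e+00  1.00000000e+00]]
side 530.3352586609301 325.1953031124692 234.09849801689276 -0.06599915769544641 [[ 0.88033683 -0.30258532  0.36530699  0.03286917]
 [-0.47381653 -0.52444952  0.70742533 -0.93093617]
 [-0.02247145 -0.79586106 -0.60506215  0.82456045]
 [ 0.          0.          0.          1.        ]]
{'clock': 0.1, 'q': array([-1.2932164 ,  0.68992617, -0.19458004,  1.56621758,  0.1573024 ,
        0.90252363, -0.21507315]), 'qd': array([-0.00012218, -0.0023717 ,  0.00093597, -0.00343253, -0.00029958,
        0.00080313, -0.0004185 ]), 'joint_torque': array([-3.64995845e-03, -5.28500032e+01, -1.27214335e+00, -1.53838956e+01,
       -5.27136074e-02,  1.94892848e-03,  5.25304745e-05]), 'tool_pos': array([0.15073249, 0.60596542, 0.23798148]), 'eef_rot': array([ 1.21514785e-01,  9.92589266e-01, -8.37801449e-04, -5.91056593e-05]), 'contact_force': array([-0.1889197 , -0.57631035, -0.11253625]), 'moment': array([-0.00527124,  0.03010773,  0.01249344]), 'finger_force': 0.0, 'opening': 0.9974634109366355}
```

View pics/top0.png

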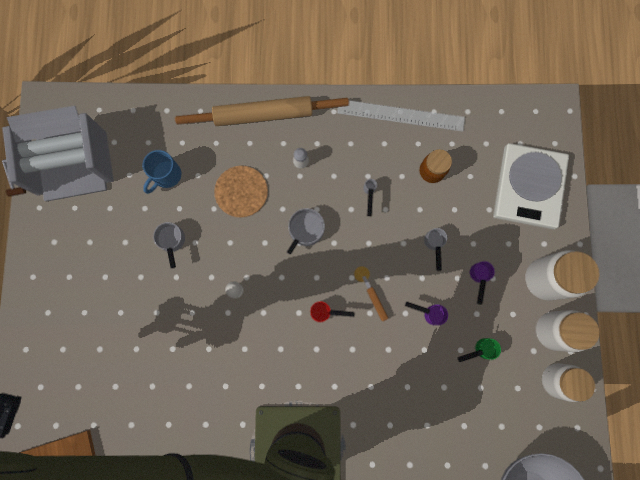

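View pics/side0.png

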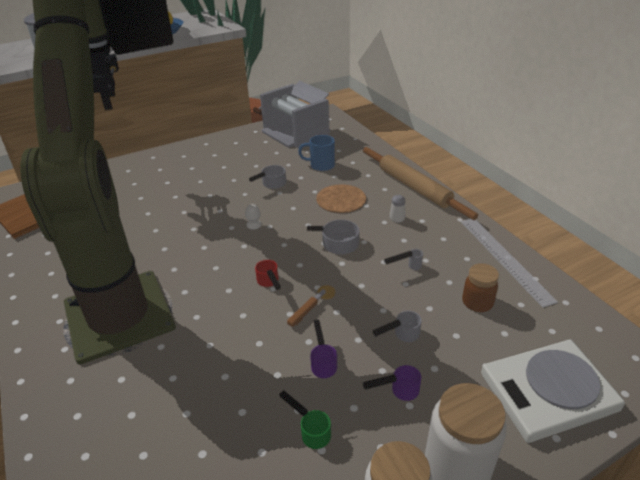

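Top view: large cup at (307,227) with its handle pointing lower left, medium (168,236), small (436,240) and tiny (371,186) with handles pointing down, mat (241,191). The coloured cups are decoys.

```bash
cat >h.py <<'E'
import cv2,numpy as np,pickle
def rays(s,uv):
    K=np.array([[s["fx"],0,s["cx"]],[0,s["fy"],s["cy"]],[0,0,1.]])
    p=cv2.undistortPoints(np.float64(uv).reshape(-1,1,2),K,np.array([s["k1"],0,0,0.]))[:,0]
    T=s["cam_to_world"]; return T[:3,3],np.c_[p,np.ones(len(p))]@T[:3,:3].T
def onz(s,uv,z):
    o,d=rays(s,uv); return (o+d*((z-o[2])/d[:,2])[:,None])[:,:2]
def proj(s,P):
    T=s["cam_to_world"]; p=(np.float64(P).reshape(-1,3)-T[:3,3])@T[:3,:3]; p=p[:,:2]/p[:,2:]
    p*=1+s["k1"]*(p**2).sum(1)[:,None]
    return p*[s["fx"],s["fy"]]+[s["cx"],s["cy"]]
def handle(s,box,z=.049,thr=45):
    "dark handle blob in box x0,y0,x1,y1 -> centreline end points at height z, width"
    x0,y0,x1,y1=box; m=(s["img"][y0:y1,x0:x1].max(2)<thr).astype(np.uint8)
    n,l,st,_=cv2.connectedComponentsWithStats(m); k=1+st[1:,4].argmax()
    v,u=np.nonzero(l==k); w=onz(s,np.c_[u+x0,v+y0],z)
    c=w.mean(0); d=np.linalg.svd(w-c)[2][0]; t=(w-c)@d; px=.0012
    n_=(w-c)@[-d[1],d[0]]
    return c+d*(t.min()-px),c+d*(t.max()+px),np.ptp(n_)+2*px,len(u)
E
python3 - <<'E'
from h import *
for n,boxes in(("top",dict(large=(278,232,310,262),medium=(155,242,190,280),small=(425,246,455,280),tiny=(355,188,385,225))),("side",dict(large=(298,215,330,240),medium=(243,165,270,187),small=(367,310,403,342),tiny=(378,243,413,270)))):
    s=pickle.load(open(n+"0.pkl","rb"))
    for k,b in boxes.items():
        a,c,w,N=handle(s,b); print(n,k,a.round(4),c.round(4),"len",np.linalg.norm(a-c).round(4),"w",w.round(4),N)
s=pickle.load(open("top0.pkl","rb"))
hsv=cv2.cvtColor(s["img"],cv2.COLOR_BGR2HSV)
m=cv2.inRange(hsv,(5,90,60),(20,255,255));m[:, :205]=0;m[:,280:]=0;m[:150]=0;m[230:]=0
v,u=np.nonzero(m);c,r=cv2.minEnclosingCircle(np.float32(np.c_[u,v]));print("mat",c,r,onz(s,[[c[0],c[1]]],.006))
P=onz(s,np.c_[u,v],.006);print((P.min(0)+P.max(0))/2,np.ptp(P,axis=0))
a=cv2.resize(s["img"][165:290,140:220],None,fx=5,fy=5,interpolation=2);b=cv2.resize(s["img"][165:290,270:350],None,fx=5,fy=5,interpolation=2)
cv2.imwrite("pics/c1.png",cv2.resize(np.hstack([a[:600],b[:600]]),None,fx=1,fy=.96))
E
```

```text
top large [0.5097 0.0037] [0.4748 0.0248] len 0.0408 w 0.0115 57
top medium [0.4881 0.3221] [0.4379 0.3102] len 0.0515 w 0.0149 97
top small [ 0.4927 -0.3486] [ 0.4324 -0.3478] len 0.0602 w 0.015 124
top tiny [ 0.6418 -0.1829] [ 0.5713 -0.1782] len 0.0707 w 0.0118 100
side large [0.4751 0.0198] [5.07e-01 4.00e-04] len 0.0374 w 0.0113 44
side medium [0.4854 0.3184] [0.437  0.3062] len 0.0499 w 0.0158 37
side small [ 0.4941 -0.3497] [ 0.4305 -0.351 ] len 0.0636 w 0.0178 169
side tiny [ 0.6393 -0.1857] [ 0.5696 -0.1812] len 0.0698 w 0.0153 96
mat (240.5, 191.0) 26.856197357177734 [[0.64549908 0.153891  ]]
[0.64600209 0.1538619 ] [0.13535995 0.13926037]
```

View pics/c1.png

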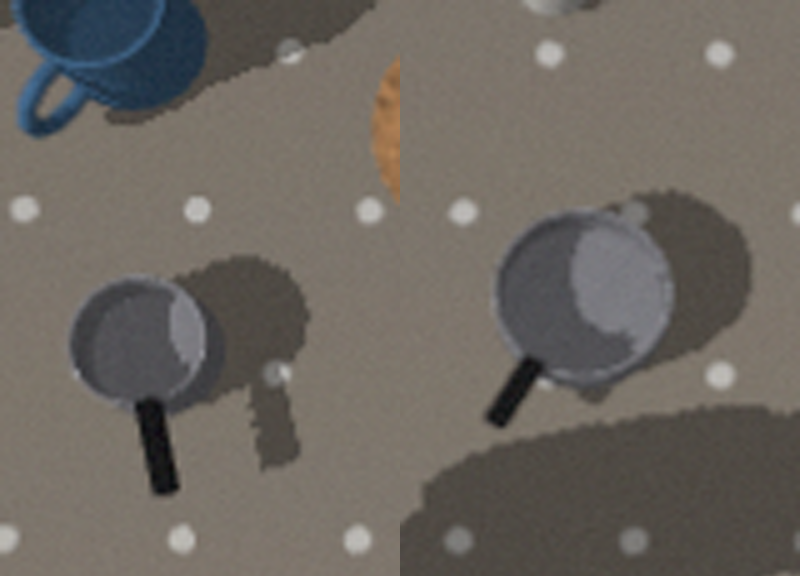

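```bash
cat >>h.py <<'E'
from scipy.spatial.transform import Rotation as R
def plan(st,*goals):
    "goals (x,y,z,toolx yaw deg): shift and turn in row units from the current pose"
    R0=R.from_quat(st["eef_rot"])
    print("t",round(st["clock"],2),"tcp",st["tool_pos"].round(4),"yaw",np.degrees(np.arctan2(*R0.as_matrix()[[1,0],0])).round(1),"open",round(st["opening"]*.088,4),"F",st["contact_force"].round(1),"ff",round(st["finger_force"],1),"q",st["q"].round(2))
    for x,y,z,a in goals:
        a=np.radians(a); Rg=R.from_matrix(np.array([[np.cos(a),np.sin(a),0],[np.sin(a),-np.cos(a),0],[0,0,-1]]))
        print(((R0.inv().apply(np.array([x,y,z])-st["tool_pos"]))/.3).round(4).tolist(),((R0.inv()*Rg).as_rotvec()/np.pi).round(4).tolist())
E
python3 - <<'E'
from h import *; from plant import *
plan(get_state(),(.43,.33,.2,166),(.49,.0127,.2,148.7))
s=pickle.load(open("top0.pkl","rb")); print(onz(s,[[306.6,226.9]],.040))
for k,c in dict(large=(.547,-.022)).items(): print(proj(s,[(*c,.04)]))
E
```

```text
t 0.1 tcp [0.1507 0.606  0.238 ] yaw 166.0 open 0.0878 F [-0.2 -0.6 -0.1] ff 0.0 q [-1.29  0.69 -0.19  1.57  0.16  0.9  -0.22]
[-1.1253, -0.6679, 0.1278] [-0.0005, 0.0, 0.0002]
[-1.5745, -1.6461, 0.1295] [-0.0005, 0.0001, 0.0963]
[[ 0.54334276 -0.02062138]]
[[307.1501379  225.48623306]]
```

Request:
send_rows(targets=[[[-0.9,-0.7,0.1],[0,0,0]],[[-0.9,-0.7,0.1],[0,0,0]],[[-0.9,-0.7,0.1],[0,0,0]],[[-0.9,-0.7,0.1],[0,0,0]],[[-0.9,-0.7,0.1],[0,0,0]],[[-0.9,-0.7,0.1],[0,0,0]],[[-0.9,-0.7,0.1],[0,0,0]],[[-0.9,-0.7,0.1],[0,0,0]]], fingers=0.5, newtons=50)

```text
clock: 1.1
tool_pos: [0.3614, 0.3388, 0.2088]
eef_rot: [0.121, 0.993, 0.001, -0.0]
contact_force: [0.6, 0.3, -0.2]
opening: 0.498
finger_force: 0.0
```

```bash
python3 - <<'E'
from h import *; from plant import *
plan(get_state(),(.489,.0127,.14,148.7))
E
```

```text
t 1.1 tcp [0.3614 0.3388 0.2088] yaw 166.1 open 0.0438 F [ 0.6  0.3 -0.2] ff 0.0 q [-0.7   0.57 -0.23  1.98  0.22  0.61  0.25]
[-0.674, -0.9536, 0.2277] [0.0003, -0.0003, 0.0968]
```

Request:
send_rows(targets=[[[-0.675,-0.955,0.228],[0,0,0.097]],[[-0.675,-0.955,0.228],[0,0,0.097]],[[-0.675,-0.955,0.228],[0,0,0.097]],[[-0.675,-0.955,0.228],[0,0,0.097]],[[-0.675,-0.955,0.228],[0,0,0.097]],[[-0.675,-0.955,0.228],[0,0,0.097]],[[-0.675,-0.955,0.228],[0,0,0.097]],[[-0.675,-0.955,0.228],[0,0,0.097]],[[-0.675,-0.955,0.228],[0,0,0.097]]])

```text
clock: 2.22
tool_pos: [0.4894, 0.0133, 0.1406]
eef_rot: [0.269, 0.963, 0.001, -0.0]
contact_force: [-0.1, 0.6, -0.4]
opening: 0.505
finger_force: 0.0
```

```bash
python3 - <<'E'
from h import *; from plant import *
plan(get_state(),(.489,.0127,.026,148.7))
s=snapshot("side");cv2.imwrite("pics/s1.png",cv2.resize(s["img"][120:280,230:450],None,fx=3,fy=3))
E
```

```text
t 2.23 tcp [0.4894 0.0133 0.1406] yaw 148.8 open 0.0444 F [-0.1  0.6 -0.4] ff 0.0 q [-0.    0.68 -0.19  2.06  0.29  0.42  0.61]
[-0.0001, -0.003, 0.3819] [0.0004, -0.0001, 0.0006]
```

View pics/s1.png

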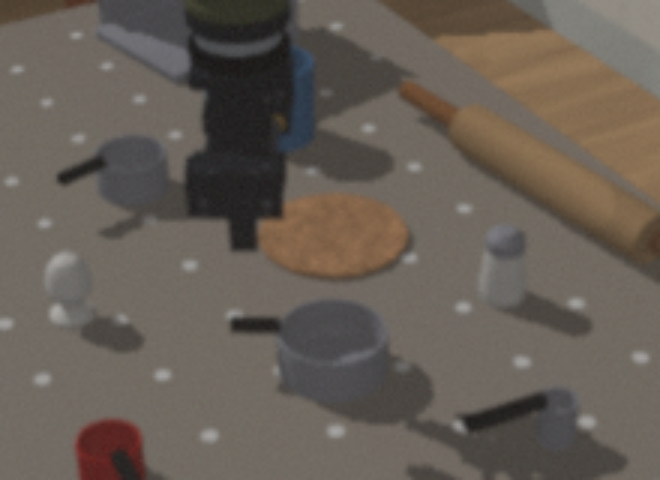

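The gripper's fingertips (crop ~(245,245)) are above the large cup's handle (crop (255,325)), and nothing has been disturbed. I'll descend, then grip.

Request:
send_rows(targets=[[[0,-0.003,0.2],[0,0,0]],[[0,-0.003,0.3],[0,0,0]],[[0,-0.003,0.382],[0,0,0]],[[0,-0.003,0.382],[0,0,0]],[[0,-0.003,0.382],[0,0,0]]])

```text
clock: 2.9
tool_pos: [0.4894, 0.0106, 0.0265]
eef_rot: [0.27, 0.963, 0.0, 0.0]
contact_force: [-0.2, 0.3, -0.0]
opening: 0.501
finger_force: 0.0
```

Request:
send_rows(targets=[[[0,0,0],[0,0,0]],[[0,0,0],[0,0,0]],[[0,0,0],[0,0,0]],[[0,0,0],[0,0,0]],[[0,0,0],[0,0,0]],[[0,0,0],[0,0,0]]], fingers=0)

```text
clock: 3.65
tool_pos: [0.4894, 0.01, 0.0259]
eef_rot: [0.271, 0.963, 0.0, 0.0]
contact_force: [1.0, 1.1, 5.1]
opening: 0.123
finger_force: 49.4
```

Request:
send_rows(targets=[[[0,0,-0.1],[0,0,0]],[[0,0,-0.2],[0,0,0]],[[0,0,-0.35],[0,0,0]],[[0,0,-0.35],[0,0,0]],[[0,0,-0.35],[0,0,0]]])

```text
clock: 4.28
tool_pos: [0.4883, 0.0096, 0.13]
eef_rot: [0.271, 0.963, -0.0, -0.001]
contact_force: [0.0, -0.3, -2.0]
opening: 0.126
finger_force: 49.4
```

```bash
python3 - <<'E'
from h import *; from plant import *
m=np.array([.646,.154]);a=np.radians(144)
g=m+.066*np.array([np.cos(a),np.sin(a)]);print(g)
plan(get_state(),(*g,.13,144))
for n in("side","top"):
  s=snapshot(n);pickle.dump(s,open(n+"1.pkl","wb"))
  x,y=((230,120),(200,120))[n=="top"]
  cv2.imwrite(f"pics/{n}2.png",cv2.resize(s["img"][y:y+160,x:x+220],None,fx=3,fy=3))
E
```

```text
[0.59260488 0.19279383]
t 4.28 tcp [0.4883 0.0096 0.13  ] yaw 148.6 open 0.0111 F [ 0.  -0.3 -2. ] ff 49.4 q [ 0.    0.7  -0.19  2.07  0.32  0.4   0.59]
[0.0218, 0.7025, -0.001] [-0.0004, -0.0004, 0.0253]
```

View pics/side2.png

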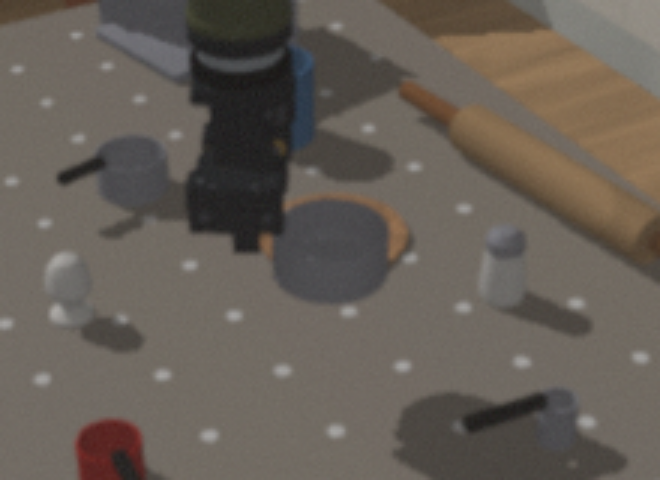

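Large cup is gripped and level over the table; its rim centre is at crop (331,229).

```bash
python3 - <<'E'
from h import *
s=pickle.load(open("side1.pkl","rb"));T=np.array([.4883,.0096]);d=np.array([np.cos(np.radians(148.6)),np.sin(np.radians(148.6))])
c=onz(s,[[230+331/3,120+229/3]],.145)[0];e=T-c;print(c,"along",e@d,"lat",e@[-d[1],d[0]])
E
```

```text
[ 0.54284203 -0.02579071] along 0.06499329520580226 lat -0.001790844807221975
```

View pics/top2.png

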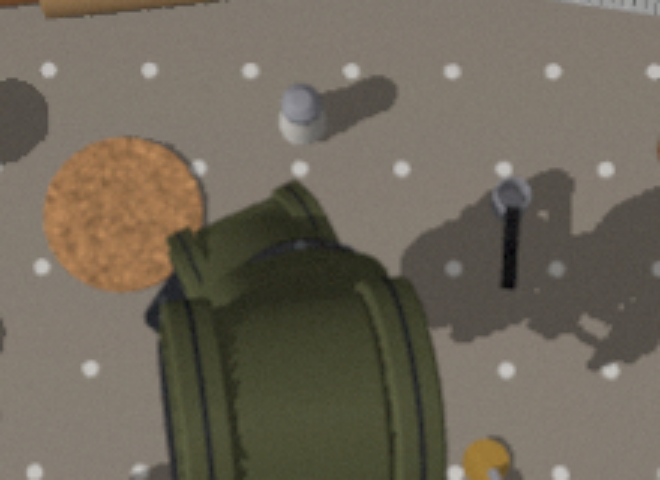

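The top view is blocked by the arm. The side view puts the cup axis 65 mm from the grip, as expected. I'll carry it over the mat.

Request:
send_rows(targets=[[[0.005,0.15,0],[0,0,0.01]],[[0.01,0.3,0],[0,0,0.025]],[[0.015,0.45,0],[0,0,0.025]],[[0.02,0.6,0],[0,0,0.025]],[[0.022,0.7025,0],[0,0,0.025]],[[0.022,0.7025,0],[0,0,0.025]],[[0.022,0.7025,0],[0,0,0.025]]])

```text
clock: 5.25
tool_pos: [0.5921, 0.1917, 0.1292]
eef_rot: [0.309, 0.951, -0.002, -0.001]
contact_force: [-0.5, -0.9, -2.3]
opening: 0.124
finger_force: 49.4
```

```bash
python3 - <<'E'
from h import *; from plant import *
st=get_state()
s=pickle.load(open("side0.pkl","rb"))
hsv=cv2.cvtColor(s["img"],cv2.COLOR_BGR2HSV)
m=cv2.inRange(hsv,(5,90,60),(20,255,255));k=np.zeros_like(m);k[175:218,305:375]=1;m*=k
v,u=np.nonzero(m);P=onz(s,np.c_[u,v],.006);print("mat side",(P.min(0)+P.max(0))/2,np.ptp(P,axis=0))
plan(st,(.5926,.1928,.032,144))
s=snapshot("side");x,y=230,80
cv2.imwrite("pics/s3.png",cv2.resize(s["img"][y:y+160,x:x+220],None,fx=3,fy=3))
E
```

```text
mat side [0.64476156 0.15337378] [0.13513913 0.13996542]
t 5.25 tcp [0.5921 0.1917 0.1292] yaw 144.0 open 0.0109 F [-0.5 -0.9 -2.3] ff 49.4 q [-0.3   0.83 -0.17  1.66  0.2   0.67  0.38]
[0.0004, 0.0053, 0.324] [-0.0012, -0.0003, 0.0003]
```

View pics/s3.png

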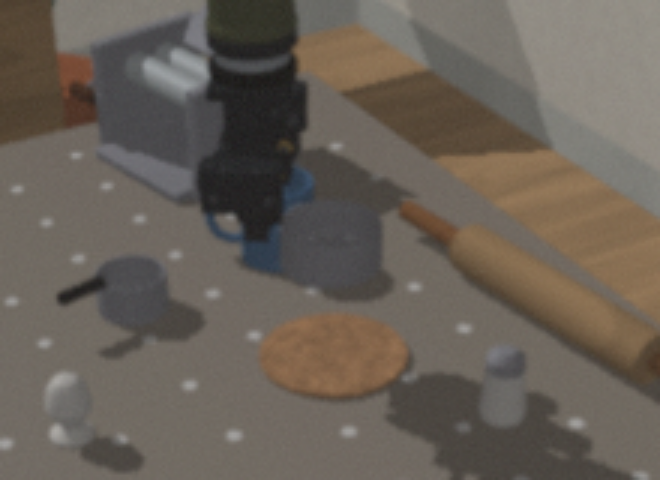

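The large cup (crop (330,245)) hangs level above the mat (crop (335,355)). Both views agree on the mat centre, so I'll lower it.

Request:
send_rows(targets=[[[0,0.005,0.12],[0,0,0]],[[0,0.005,0.22],[0,0,0]],[[0,0.005,0.28],[0,0,0]],[[0,0.005,0.31],[0,0,0]],[[0,0.005,0.327],[0,0,0]],[[0,0.005,0.327],[0,0,0]]])

```text
clock: 6.05
tool_pos: [0.5947, 0.1944, 0.0331]
eef_rot: [0.309, 0.951, 0.0, 0.0]
contact_force: [0.5, 0.6, -1.0]
opening: 0.125
finger_force: 49.4
```

Request:
send_rows(targets=[[[0,0,0],[0,0,0]],[[0,0,0],[0,0,0]],[[0,0,0],[0,0,0]],[[0,0,0],[0,0,0]]], fingers=0.4)

```text
clock: 6.55
tool_pos: [0.5943, 0.1945, 0.0328]
eef_rot: [0.308, 0.951, 0.0, 0.0]
contact_force: [0.4, -0.4, -0.5]
opening: 0.402
finger_force: 0.0
```

Request:
send_rows(targets=[[[0,0,-0.15],[0,0,0]],[[0,0,-0.3],[0,0,0]],[[0,0,-0.4],[0,0,0]],[[0,0,-0.4],[0,0,0]],[[0,0,-0.4],[0,0,0]]])

```text
clock: 7.18
tool_pos: [0.5936, 0.1941, 0.1519]
eef_rot: [0.308, 0.951, -0.0, -0.001]
contact_force: [0.3, 0.6, -0.3]
opening: 0.399
finger_force: 0.0
```

```bash
python3 - <<'E'
from h import *; from plant import *
st=get_state()
# medium
tip=(np.array([.4379,.3102])+[.437,.3062])/2; d=np.array([-.0502,-.0121])+[-.0484,-.0122]; d/=np.linalg.norm(d)
yaw=np.degrees(np.arctan2(-d[1],-d[0])); g=tip-.018*d; print(g,yaw,"axis",tip-.084*d)
plan(st,(*g,.14,yaw),(*g,.026,yaw))
s=snapshot("side");pickle.dump(s,open("side2.pkl","wb"));x,y=230,120
cv2.imwrite("pics/s4.png",cv2.resize(s["img"][y:y+160,x:x+220],None,fx=3,fy=3))
E
```

```text
[0.45492706 0.31250723] 13.844665267822839 axis [0.51900963 0.3283004 ]
t 7.17 tcp [0.5936 0.1941 0.1519] yaw 144.1 open 0.0351 F [ 0.3  0.6 -0.3] ff 0.0 q [-0.29  0.8  -0.18  1.64  0.19  0.72  0.38]
[0.6058, 0.0485, 0.04] [-0.0005, 0.0003, 0.7235]
[0.6056, 0.049, 0.42] [-0.0005, 0.0003, 0.7235]
```

View pics/s4.png

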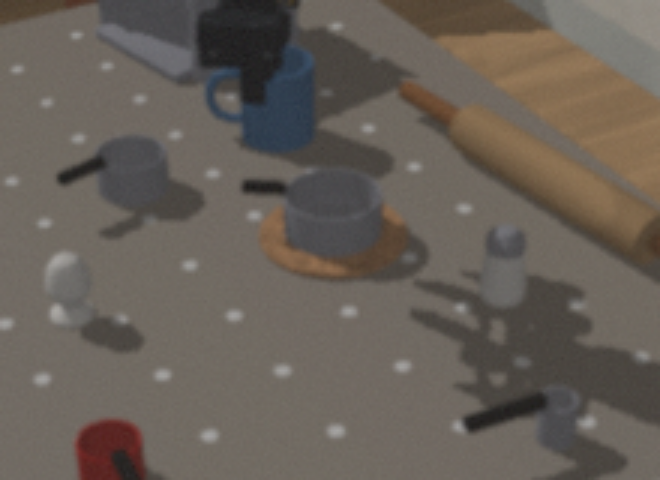

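The large cup stands flat on the mat with its handle at crop (265,187). Medium next.

```bash
python3 - <<'E'
from h import *; from plant import *
plan(get_state(),(.4549,.3125,.14,193.84),(.4549,.3125,.026,193.84))
E
```

```text
t 7.22 tcp [0.5933 0.194  0.1514] yaw 144.1 open 0.0351 F [-0.7  0.5 -0.5] ff 0.0 q [-0.29  0.8  -0.18  1.64  0.19  0.72  0.38]
[0.6054, 0.0493, 0.0386] [-0.0004, -0.0007, -0.2765]
[0.6049, 0.0501, 0.4186] [-0.0004, -0.0007, -0.2765]
```

Request:
send_rows(targets=[[[0.605,0.05,0.03],[0,0,-0.2765]],[[0.605,0.05,0.03],[0,0,-0.2765]],[[0.605,0.05,0.03],[0,0,-0.2765]],[[0.605,0.05,0.03],[0,0,-0.2765]],[[0.605,0.05,0.03],[0,0,-0.2765]],[[0.605,0.05,0.03],[0,0,-0.2765]],[[0.605,0.05,0.03],[0,0,-0.2765]],[[0.605,0.05,0.03],[0,0,-0.2765]]], fingers=0.5)

```text
clock: 8.22
tool_pos: [0.456, 0.3129, 0.1434]
eef_rot: [-0.12, 0.993, -0.0, -0.0]
contact_force: [0.2, -0.4, -0.4]
opening: 0.501
finger_force: 0.0
```

```bash
python3 - <<'E'
from h import *; from plant import *
plan(get_state(),(.4549,.3125,.026,193.84))
s=snapshot("top");pickle.dump(s,open("top2.pkl","wb"))
im=s["img"]; 
cv2.imwrite("pics/t5.png",cv2.resize(im[150:240,190:290],None,fx=6,fy=6,interpolation=2))
E
```

```text
t 8.22 tcp [0.456  0.3129 0.1434] yaw -166.2 open 0.0441 F [ 0.2 -0.4 -0.4] ff 0.0 q [-0.47  0.75 -0.36  1.87  0.44  0.61  0.7 ]
[0.0037, -0.0002, 0.3912] [-0.0001, -0.0001, -0.0004]
```

View pics/t5.png

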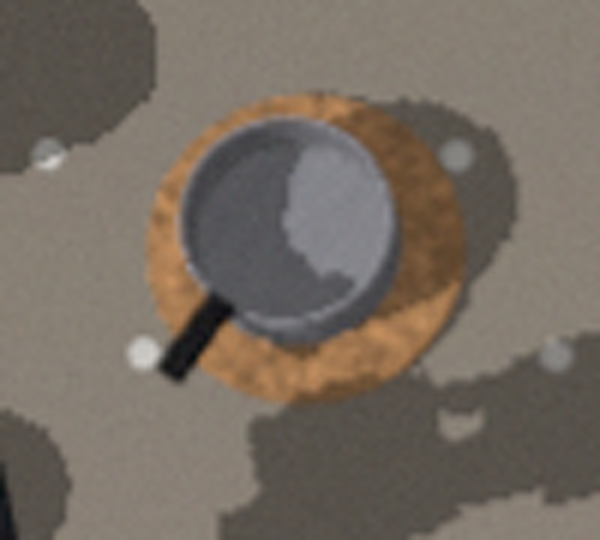

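```bash
python3 - <<'E'
from h import *
s=pickle.load(open("top2.pkl","rb"))
print(onz(s,[[190+290/6,150+224/6]],.046),onz(s,[[190+306/6,150+247.5/6]],.006))
a,c,w,N=handle(s,(210,190,235,220),z=.055);print(a,c,w)
s=pickle.load(open("side2.pkl","rb"));a2,c2,w,N=handle(s,(306,174,328,190),z=.055);print(a2,c2,w,N)
E
```

```text
[[0.64446099 0.15404016]] [[0.64482869 0.1525634 ]]
[0.61039787 0.18049905] [0.57794274 0.20335637] 0.012681803618762737
[0.57778638 0.19858523] [0.60713743 0.17741481] 0.014860213219067938 33
```

Request:
send_rows(targets=[[[0.004,0,0.2],[0,0,0]],[[0.004,0,0.3],[0,0,0]],[[0.004,0,0.391],[0,0,0]],[[0.004,0,0.391],[0,0,0]],[[0.004,0,0.391],[0,0,0]]])

```text
clock: 8.9
tool_pos: [0.4553, 0.3132, 0.0271]
eef_rot: [-0.12, 0.993, 0.0, 0.0]
contact_force: [0.4, -0.1, -0.3]
opening: 0.501
finger_force: 0.0
```

Request:
send_rows(targets=[[[0,0,0],[0,0,0]],[[0,0,0],[0,0,0]],[[0,0,0],[0,0,0]],[[0,0,0],[0,0,0]],[[0,0,0],[0,0,0]],[[0,0,0],[0,0,0]]], fingers=0)

```text
clock: 9.65
tool_pos: [0.4549, 0.3129, 0.0265]
eef_rot: [-0.121, 0.993, 0.0, 0.0]
contact_force: [-1.1, -0.5, 2.6]
opening: 0.125
finger_force: 49.8
```

Request:
send_rows(targets=[[[0,0,-0.1],[0,0,0]],[[0,0,-0.2],[0,0,0]],[[0,0,-0.35],[0,0,0]],[[0,0,-0.35],[0,0,0]],[[0,0,-0.35],[0,0,0]]])

```text
clock: 10.28
tool_pos: [0.4545, 0.3121, 0.1307]
eef_rot: [-0.12, 0.993, -0.0, -0.0]
contact_force: [-0.1, 0.1, -1.3]
opening: 0.127
finger_force: 49.8
```

```bash
python3 - <<'E'
from h import *; from plant import *
plan(get_state(),(.5921,.1147,.14,216))
E
```

```text
t 10.28 tcp [0.4545 0.3121 0.1307] yaw -166.2 open 0.0111 F [-0.1  0.1 -1.3] ff 49.8 q [-0.47  0.77 -0.36  1.88  0.46  0.58  0.68]
[-0.2879, -0.7487, -0.0309] [-0.0002, -0.0004, -0.1231]
```

Request:
send_rows(targets=[[[-0.058,-0.15,-0.03],[0,0,-0.025]],[[-0.116,-0.3,-0.03],[0,0,-0.05]],[[-0.174,-0.45,-0.03],[0,0,-0.075]],[[-0.23,-0.6,-0.03],[0,0,-0.1]],[[-0.288,-0.749,-0.03],[0,0,-0.123]],[[-0.288,-0.749,-0.03],[0,0,-0.123]],[[-0.288,-0.749,-0.03],[0,0,-0.123]],[[-0.288,-0.749,-0.03],[0,0,-0.123]]])

```text
clock: 11.28
tool_pos: [0.5913, 0.117, 0.1397]
eef_rot: [-0.31, 0.951, 0.001, -0.001]
contact_force: [0.8, -0.7, -1.3]
opening: 0.127
finger_force: 49.8
```

```bash
python3 - <<'E'
from h import *; from plant import *
plan(get_state(),(.5921,.1147,.0365,216))
s=snapshot("side");pickle.dump(s,open("side3.pkl","wb"));x,y=270,100
cv2.imwrite("pics/s6.png",cv2.resize(s["img"][y:y+120,x:x+130],None,fx=5,fy=5,interpolation=2))
E
```

```text
t 11.28 tcp [0.5913 0.117  0.1397] yaw -143.9 open 0.0112 F [ 0.8 -0.7 -1.3] ff 49.8 q [ 0.03  0.84 -0.54  1.71  0.58  0.77  1.4 ]
[0.0021, -0.0083, 0.3442] [0.0005, -0.0003, 0.0008]
```

View pics/s6.png

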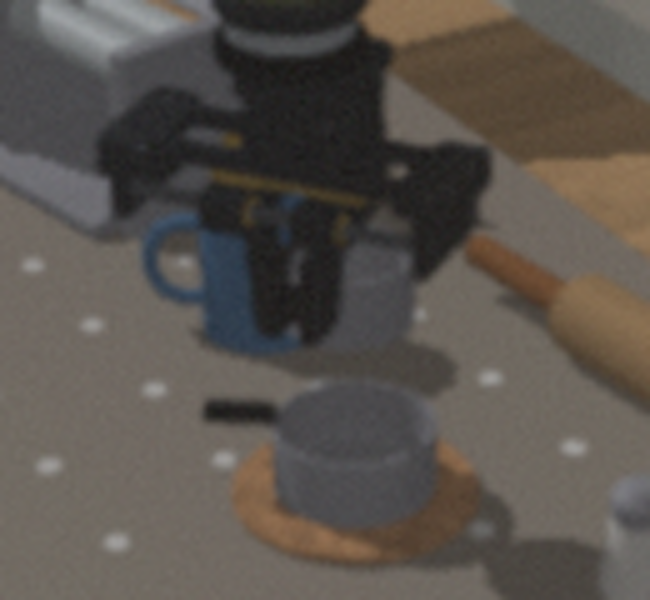

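The medium cup's right edge is at crop x≈414, hanging over the large cup. I'll compare that with the predicted edge.

```bash
python3 - <<'E'
from h import *
s=pickle.load(open("side3.pkl","rb"));t=np.linspace(0,6.28,200)
for z in(.113,.153):
    P=proj(s,np.c_[.6446+.0355*np.cos(t),.1559+.0355*np.sin(t),0*t+z]); P=(P-[270,100])*5; print(z,P.min(0),P.max(0))
P=(proj(s,[(.6446,.1559,.153),(.6546,.1559,.153),(.6446,.1659,.153)])-[270,100])*5;print(P)
E
```

```text
0.113 [283.54527938 286.78137751] [415.75660167 352.72394196]
0.153 [281.97167511 221.42913652] [416.4065646  285.74875612]
[[349.14513728 252.92900471]
 [365.56735923 248.33089704]
 [339.85113743 245.17545857]]
```

The prediction matches within about 1 mm. Lowering.

Request:
send_rows(targets=[[[0.002,-0.008,0.1],[0,0,0]],[[0.002,-0.008,0.2],[0,0,0]],[[0.002,-0.008,0.26],[0,0,0]],[[0.002,-0.008,0.3],[0,0,0]],[[0.002,-0.008,0.33],[0,0,0]],[[0.002,-0.008,0.347],[0,0,0]],[[0.002,-0.008,0.347],[0,0,0]]])

```text
clock: 12.2
tool_pos: [0.5939, 0.1132, 0.0368]
eef_rot: [-0.309, 0.951, 0.0, 0.001]
contact_force: [-0.7, 0.7, 0.7]
opening: 0.125
finger_force: 49.8
```

Request:
send_rows(targets=[[[0,0,0],[0,0,0]],[[0,0,0],[0,0,0]],[[0,0,0],[0,0,0]],[[0,0,0],[0,0,0]]], fingers=0.35)

```text
clock: 12.7
tool_pos: [0.5935, 0.113, 0.0362]
eef_rot: [-0.309, 0.951, 0.0, 0.0]
contact_force: [-0.6, -0.0, 0.2]
opening: 0.349
finger_force: 0.0
```

Request:
send_rows(targets=[[[0,0,-0.15],[0,0,0]],[[0,0,-0.3],[0,0,0]],[[0,0,-0.4],[0,0,0]],[[0,0,-0.4],[0,0,0]],[[0,0,-0.4],[0,0,0]]])

```text
clock: 13.32
tool_pos: [0.5929, 0.1125, 0.1554]
eef_rot: [-0.309, 0.951, -0.0, -0.001]
contact_force: [0.3, -1.0, -0.0]
opening: 0.346
finger_force: 0.0
```

```bash
python3 - <<'E'
from h import *; from plant import *
st=get_state()
tip=(np.array([.4324,-.3478])+[.4305,-.351])/2; d=np.array([-.0603,.0008])+[-.0636,-.0013]; d/=np.linalg.norm(d)
yaw=np.degrees(np.arctan2(-d[1],-d[0])); g=tip-.018*d; print(g,yaw,"axis",tip-.084*d)
plan(st,(*g,.14,yaw),(*g,.14,yaw+180))
E
```

```text
[ 0.44944985 -0.34932736] 0.23121657985727537 axis [ 0.51544932 -0.34906102]
t 13.32 tcp [0.5929 0.1125 0.1554] yaw -144.0 open 0.0305 F [ 0.3 -1.  -0. ] ff 0.0 q [ 0.05  0.82 -0.56  1.7   0.57  0.8   1.42]
[1.2913, -0.9648, 0.0532] [0.0006, -0.0001, -0.8014]
[1.2913, -0.9648, 0.0532] [-0.0001, -0.0004, 0.1986]
```

Request:
send_rows(targets=[[[0.7,-0.52,0.05],[0,0,0.1]],[[0.7,-0.52,0.05],[0,0,0.1]],[[0.7,-0.52,0.05],[0,0,0.1]],[[0.7,-0.52,0.05],[0,0,0.1]],[[0.7,-0.52,0.05],[0,0,0.1]],[[0.7,-0.52,0.05],[0,0,0.1]]], fingers=0.5)

```text
clock: 14.08
tool_pos: [0.5145, -0.137, 0.1402]
eef_rot: [-0.155, 0.988, 0.001, -0.001]
contact_force: [0.0, 0.9, 0.4]
opening: 0.502
finger_force: 0.0
```

```bash
python3 - <<'E'
from h import *; from plant import *
plan(get_state(),(.4494,-.3493,.14,180.23))
E
```

```text
t 14.07 tcp [ 0.5145 -0.137   0.1402] yaw -162.1 open 0.0441 F [0.  0.9 0.4] ff 0.0 q [ 0.46  0.75 -0.48  1.92  0.59  0.61  1.48]
[0.4239, -0.6069, 0.0005] [0.0004, -0.0005, 0.0981]
```

Request:
send_rows(targets=[[[0.424,-0.607,0],[0,0,0.098]],[[0.424,-0.607,0],[0,0,0.098]],[[0.424,-0.607,0],[0,0,0.098]],[[0.424,-0.607,0],[0,0,0.098]],[[0.424,-0.607,0],[0,0,0.098]],[[0.424,-0.607,0],[0,0,0.098]],[[0.424,-0.607,0],[0,0,0.098]]])

```text
clock: 14.95
tool_pos: [0.452, -0.3464, 0.1412]
eef_rot: [-0.005, 1.0, 0.001, 0.0]
contact_force: [0.5, 0.5, -0.1]
opening: 0.5
finger_force: 0.0
```

```bash
python3 - <<'E'
from h import *; from plant import *
plan(get_state(),(.4494,-.3493,.026,180.23))
s=snapshot("top");t=snapshot("side");pickle.dump((s,t),open("4.pkl","wb"))
a=cv2.resize(s["img"][150:240,190:290],None,fx=4,fy=4,interpolation=2);b=cv2.resize(t["img"][160:250,290:390],None,fx=4,fy=4,interpolation=2)
cv2.imwrite("pics/n7.png",np.hstack([a,b]))
E
```

```text
t 14.95 tcp [ 0.452  -0.3464  0.1412] yaw -179.4 open 0.044 F [ 0.5  0.5 -0.1] ff 0.0 q [ 0.84  0.78 -0.46  1.82  0.53  0.67  1.65]
[0.0092, -0.0103, 0.3841] [0.0005, 0.0003, 0.002]
```

View pics/n7.png

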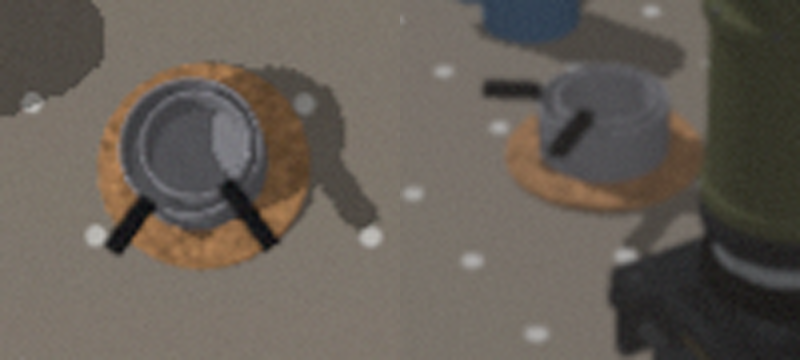

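The medium cup is nested in the large one and flat, with the handles well apart (top crop tips at (115,245) and (270,243)). Now I'll grasp the small cup.

Request:
send_rows(targets=[[[0.009,-0.01,0.2],[0,0,0.002]],[[0.009,-0.01,0.3],[0,0,0.002]],[[0.009,-0.01,0.384],[0,0,0.002]],[[0.009,-0.01,0.384],[0,0,0.002]],[[0.009,-0.01,0.384],[0,0,0.002]]])

```text
clock: 15.68
tool_pos: [0.4486, -0.352, 0.0269]
eef_rot: [-0.0, 1.0, -0.0, 0.001]
contact_force: [-0.8, -0.4, -0.0]
opening: 0.497
finger_force: 0.0
```

Request:
send_rows(targets=[[[0,0,0],[0,0,0]],[[0,0,0],[0,0,0]],[[0,0,0],[0,0,0]],[[0,0,0],[0,0,0]],[[0,0,0],[0,0,0]],[[0,0,0],[0,0,0]]], fingers=0)

```text
clock: 16.42
tool_pos: [0.4477, -0.3523, 0.0261]
eef_rot: [0.0, 1.0, -0.0, 0.0]
contact_force: [-0.6, 0.1, 1.5]
opening: 0.123
finger_force: 50.0
```

Request:
send_rows(targets=[[[0,0,-0.1],[0,0,0]],[[0,0,-0.2],[0,0,0]],[[0,0,-0.4],[0,0,0]],[[0,0,-0.4],[0,0,0]],[[0,0,-0.4],[0,0,0]]])

```text
clock: 17.05
tool_pos: [0.447, -0.3521, 0.1454]
eef_rot: [0.0, 1.0, 0.0, -0.001]
contact_force: [-0.5, 0.1, -1.3]
opening: 0.126
finger_force: 50.0
```

```bash
python3 - <<'E'
from h import *; from plant import *
s,t=pickle.load(open("4.pkl","rb"))
for S,b in((s,(244,193,262,214)),(t,(326,186,341,201))):
    a,c,w,N=handle(S,b,z=.059);tip=min(a,c,key=lambda p:p[0]);oth=max(a,c,key=lambda p:p[0]);d=(tip-oth)/np.linalg.norm(tip-oth);print(tip,np.degrees(np.arctan2(*d[::-1])),tip-.084*np.array([np.cos(np.radians(216)),np.sin(np.radians(216))]),w,N)
print(onz(s,[[190+195.5/4,150+147/4]],.050))
a=np.radians(72);g=np.array([.646,.153])+.066*np.array([np.cos(a),np.sin(a)]);print(g)
plan(get_state(),(*g,.15,72))
E
```

```text
[0.57955019 0.10229819] -143.50431379903682 [0.64750762 0.15167215] 0.013074585242155256 78
[0.57547039 0.09622447] -142.2822845264901 [0.64342781 0.14559843] 0.012431116169158936 41
[[0.64490284 0.15212379]]
[0.66639512 0.21576973]
t 17.05 tcp [ 0.447  -0.3521  0.1454] yaw 180.0 open 0.0111 F [-0.5  0.1 -1.3] ff 50.0 q [ 0.86  0.78 -0.47  1.81  0.53  0.68  1.65]
[-0.7306, 1.8931, -0.0156] [-0.0003, -0.0004, 0.5999]
```

Request:
send_rows(targets=[[[-0.06,0.15,-0.016],[0,0,0.05]],[[-0.12,0.31,-0.016],[0,0,0.1]],[[-0.18,0.47,-0.016],[0,0,0.15]],[[-0.24,0.63,-0.016],[0,0,0.2]],[[-0.3,0.79,-0.016],[0,0,0.25]],[[-0.35,0.95,-0.016],[0,0,0.3]],[[-0.35,0.95,-0.016],[0,0,0.3]],[[-0.35,0.95,-0.016],[0,0,0.3]]])

```text
clock: 18.05
tool_pos: [0.5514, -0.0679, 0.1493]
eef_rot: [0.454, 0.891, -0.001, -0.001]
contact_force: [0.9, -0.1, -0.5]
opening: 0.125
finger_force: 50.0
```

```bash
python3 - <<'E'
from h import *; from plant import *
plan(get_state(),(.6663,.2155,.15,72))
E
```

```text
t 18.05 tcp [ 0.5514 -0.0679  0.1493] yaw 126.1 open 0.011 F [ 0.9 -0.1 -0.5] ff 50.0 q [ 0.12  0.73 -0.14  1.86  0.18  0.57  0.5 ]
[0.5385, 0.8655, -0.0046] [-0.0012, 0.0002, 0.3003]
```

Request:
send_rows(targets=[[[0.09,0.145,0],[0,0,0.05]],[[0.18,0.29,0],[0,0,0.1]],[[0.27,0.435,0],[0,0,0.15]],[[0.36,0.58,0],[0,0,0.2]],[[0.45,0.725,0],[0,0,0.25]],[[0.5385,0.8655,-0.004],[0,0,0.3]],[[0.5385,0.8655,-0.004],[0,0,0.3]],[[0.5385,0.8655,-0.004],[0,0,0.3]],[[0.5385,0.8655,-0.004],[0,0,0.3]]])

```text
clock: 19.18
tool_pos: [0.668, 0.2125, 0.1517]
eef_rot: [0.81, 0.586, -0.001, 0.001]
contact_force: [0.2, 0.1, -0.5]
opening: 0.122
finger_force: 50.0
```

```bash
python3 - <<'E'
from h import *; from plant import *
st=get_state();plan(st,(.6663,.2155,.040,72))
s=snapshot("side");pickle.dump(s,open("side5.pkl","wb"));x,y=290,100
cv2.imwrite("pics/s8.png",cv2.resize(s["img"][y:y+120,x:x+130],None,fx=5,fy=5,interpolation=2))
t=np.linspace(0,6.28,200);a=np.radians(72);c=st["tool_pos"][:2]-.0673*np.array([np.cos(a),np.sin(a)]);z0=st["tool_pos"][2]-.0261
for z in(z0,z0+.04):
    P=proj(s,np.c_[c[0]+.0255*np.cos(t),c[1]+.0255*np.sin(t),0*t+z]); P=(P-[x,y])*5; print(z,P.min(0),P.max(0))
E
```

```text
t 19.18 tcp [0.668  0.2125 0.1517] yaw 71.8 open 0.0107 F [ 0.2  0.1 -0.5] ff 50.0 q [-0.47  0.9   0.19  1.39 -0.2   0.87 -0.54]
[0.0086, -0.0086, 0.3724] [-0.0001, 0.0007, -0.0012]
0.1256383846866108 [212.8229954 279.7960569] [308.5810643  327.07907345]
0.1656383846866108 [211.73161889 213.41303443] [309.1117371  259.49156914]
```

View pics/s8.png

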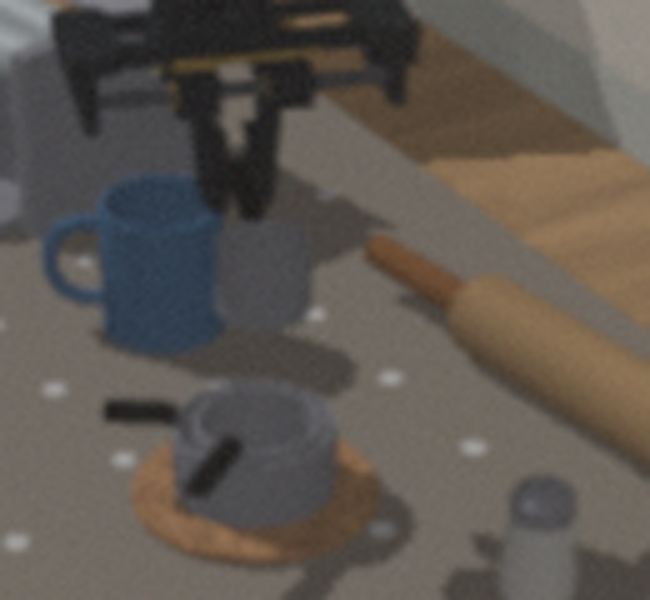

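The small cup spans crop x 216–310 with its bottom at 330, against a predicted 212–309 and 327, so it is within 1–2 mm. Lowering.

Request:
send_rows(targets=[[[0.0085,-0.0085,0.1],[0,0,0]],[[0.0085,-0.0085,0.2],[0,0,0]],[[0.0085,-0.0085,0.27],[0,0,0]],[[0.0085,-0.0085,0.32],[0,0,0]],[[0.0085,-0.0085,0.35],[0,0,0]],[[0.0085,-0.0085,0.374],[0,0,0]],[[0.0085,-0.0085,0.374],[0,0,0]]])

```text
clock: 20.1
tool_pos: [0.6668, 0.2192, 0.0402]
eef_rot: [0.809, 0.588, 0.0, 0.0]
contact_force: [-0.8, -0.8, 0.9]
opening: 0.128
finger_force: 50.0
```

Request:
send_rows(targets=[[[0,0,0],[0,0,0]],[[0,0,0],[0,0,0]],[[0,0,0],[0,0,0]],[[0,0,0],[0,0,0]]], fingers=0.35)

```text
clock: 20.6
tool_pos: [0.6664, 0.2194, 0.0399]
eef_rot: [0.809, 0.588, 0.0, -0.0]
contact_force: [0.4, 0.0, 1.0]
opening: 0.352
finger_force: 0.0
```

Request:
send_rows(targets=[[[0,0,-0.15],[0,0,0]],[[0,0,-0.3],[0,0,0]],[[0,0,-0.4],[0,0,0]],[[0,0,-0.4],[0,0,0]],[[0,0,-0.4],[0,0,0]]])

```text
clock: 21.22
tool_pos: [0.6655, 0.2192, 0.1587]
eef_rot: [0.809, 0.588, -0.001, -0.0]
contact_force: [-0.4, 0.6, 0.1]
opening: 0.352
finger_force: 0.0
```

```bash
python3 - <<'E'
from h import *; from plant import *
st=get_state()
tip=(np.array([.5713,-.1782])+[.5696,-.1812])/2; d=np.array([-.0705,.0047])+[-.0697,.0045]; d/=np.linalg.norm(d)
yaw=np.degrees(np.arctan2(-d[1],-d[0])); g=tip-.018*d; print(g,yaw,"axis",tip-.084*d)
plan(st,(*g,.14,yaw))
E
```

```text
[ 0.58841137 -0.18087863] -3.754397403485419 axis [ 0.65426973 -0.1852003 ]
t 21.23 tcp [0.6655 0.2192 0.1587] yaw 72.0 open 0.031 F [-0.4  0.6  0.1] ff 0.0 q [-0.48  0.89  0.19  1.39 -0.2   0.88 -0.54]
[-1.3477, 0.168, 0.0634] [-0.0003, 0.0006, 0.4208]
```

Request:
send_rows(targets=[[[-0.8,0.1,0.03],[0,0,0.25]],[[-0.8,0.1,0.03],[0,0,0.25]],[[-0.8,0.1,0.03],[0,0,0.25]],[[-0.8,0.1,0.03],[0,0,0.25]],[[-0.8,0.1,0.03],[0,0,0.25]],[[-0.8,0.1,0.03],[0,0,0.25]],[[-0.8,0.1,0.03],[0,0,0.25]]], fingers=0.5)

```text
clock: 22.1
tool_pos: [0.6206, -0.0158, 0.15]
eef_rot: [0.972, 0.235, -0.0, -0.001]
contact_force: [0.3, 0.3, -0.7]
opening: 0.499
finger_force: 0.0
```

```bash
python3 - <<'E'
from h import *; from plant import *
plan(get_state(),(.5884,-.1809,.14,-3.75))
E
```

```text
t 22.1 tcp [ 0.6206 -0.0158  0.15  ] yaw 27.2 open 0.0439 F [ 0.3  0.3 -0.7] ff 0.0 q [-0.24  0.82  0.35  1.67 -0.39  0.71 -0.79]
[-0.3472, 0.4403, 0.0325] [-0.0005, 0.0002, 0.172]
```

Request:
send_rows(targets=[[[-0.347,0.44,0.032],[0,0,0.172]],[[-0.347,0.44,0.032],[0,0,0.172]],[[-0.347,0.44,0.032],[0,0,0.172]],[[-0.347,0.44,0.032],[0,0,0.172]],[[-0.347,0.44,0.032],[0,0,0.172]],[[-0.347,0.44,0.032],[0,0,0.172]],[[-0.347,0.44,0.032],[0,0,0.172]],[[-0.347,0.44,0.032],[0,0,0.172]]])

```text
clock: 23.1
tool_pos: [0.588, -0.1822, 0.1412]
eef_rot: [0.999, -0.034, 0.0, -0.0]
contact_force: [-1.0, -0.4, -0.8]
opening: 0.502
finger_force: 0.0
```

```bash
python3 - <<'E'
from h import *; from plant import *
plan(get_state(),(.5884,-.1809,.026,-3.75))
s=snapshot("top");t=snapshot("side");pickle.dump((s,t),open("6.pkl","wb"))
a=cv2.resize(s["img"][150:240,190:290],None,fx=4,fy=4,interpolation=2);b=cv2.resize(t["img"][160:250,290:390],None,fx=4,fy=4,interpolation=2)
cv2.imwrite("pics/n9.png",np.hstack([a,b]))
E
```

```text
t 23.1 tcp [ 0.588  -0.1822  0.1412] yaw -3.9 open 0.0442 F [-1.  -0.4 -0.8] ff 0.0 q [-0.02  0.85  0.45  1.7  -0.52  0.71 -0.93]
[0.0009, -0.0044, 0.384] [-0.0001, -0.0, -0.0008]
```

View pics/n9.png

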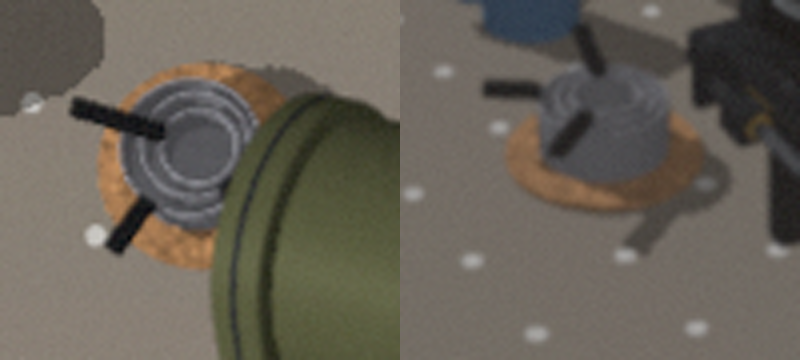

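The small cup is nested and flat, rim centre near top crop (200,147) and handle to the left. Now the tiny cup.

Request:
send_rows(targets=[[[0.001,-0.004,0.2],[0,0,0]],[[0.001,-0.004,0.3],[0,0,0]],[[0.001,-0.004,0.384],[0,0,0]],[[0.001,-0.004,0.384],[0,0,0]],[[0.001,-0.004,0.384],[0,0,0]]])

```text
clock: 23.82
tool_pos: [0.5888, -0.1823, 0.0269]
eef_rot: [0.999, -0.035, 0.001, 0.0]
contact_force: [0.2, -0.1, 0.3]
opening: 0.502
finger_force: 0.0
```

Request:
send_rows(targets=[[[0,0,0],[0,0,0]],[[0,0,0],[0,0,0]],[[0,0,0],[0,0,0]],[[0,0,0],[0,0,0]],[[0,0,0],[0,0,0]],[[0,0,0],[0,0,0]]], fingers=0)

```text
clock: 24.58
tool_pos: [0.5882, -0.182, 0.026]
eef_rot: [0.999, -0.035, 0.0, 0.0]
contact_force: [-0.3, 0.3, 1.0]
opening: 0.13
finger_force: 50.0
```

Request:
send_rows(targets=[[[0,0,-0.1],[0,0,0]],[[0,0,-0.2],[0,0,0]],[[0,0,-0.4],[0,0,0]],[[0,0,-0.4],[0,0,0]],[[0,0,-0.4],[0,0,0]]])

```text
clock: 25.2
tool_pos: [0.5878, -0.1813, 0.1456]
eef_rot: [0.999, -0.035, -0.0, -0.0]
contact_force: [-0.4, 0.8, -1.0]
opening: 0.123
finger_force: 50.0
```

```bash
python3 - <<'E'
from h import *; from plant import *
s,t=pickle.load(open("6.pkl","rb"))
for S,b,k in((s,(204,170,233,188),1),(t,(430//4+228,163,345,182),1)):
    a,c,w,N=handle(S,b,z=.063);tip=max(a,c,key=lambda p:p[1]);oth=min(a,c,key=lambda p:p[1]);d=(tip-oth)/np.linalg.norm(tip-oth);A=np.radians(72);print(tip,np.degrees(np.arctan2(*d[::-1])),tip-.084*np.array([np.cos(A),np.sin(A)]),w,N)
c=onz(s,[[240,186.9]],.054)[0];print(c)
a=np.radians(288);g=np.array([.6455,.1535])+.066*np.array([np.cos(a),np.sin(a)]);print(g)
plan(get_state(),(*g,.15,108))
E
```

```text
[0.66794372 0.22943145] 73.93840190571241 [0.6419863 0.1495427] 0.014453035248816647 98
[0.66921797 0.22982644] 71.69180402232342 [0.64326054 0.14993769] 0.011893142486232109 36
[0.64342469 0.14869136]
[0.66589512 0.09073027]
t 25.2 tcp [ 0.5878 -0.1813  0.1456] yaw -4.0 open 0.0108 F [-0.4  0.8 -1. ] ff 50.0 q [-0.02  0.84  0.46  1.7  -0.53  0.73 -0.93]
[0.1971, -0.9226, -0.0142] [-0.0004, -0.0001, -0.622]
```

Request:
send_rows(targets=[[[0.02,-0.08,-0.014],[0,0,-0.055]],[[0.03,-0.16,-0.014],[0,0,-0.11]],[[0.05,-0.25,-0.014],[0,0,-0.165]],[[0.07,-0.33,-0.014],[0,0,-0.22]],[[0.09,-0.41,-0.014],[0,0,-0.275]],[[0.11,-0.5,-0.014],[0,0,-0.33]],[[0.13,-0.58,-0.014],[0,0,-0.385]],[[0.14,-0.66,-0.014],[0,0,-0.44]],[[0.16,-0.74,-0.014],[0,0,-0.495]],[[0.17,-0.83,-0.014],[0,0,-0.55]],[[0.19,-0.91,-0.014],[0,0,-0.605]],[[0.19,-0.91,-0.014],[0,0,-0.622]]])

```text
clock: 26.7
tool_pos: [0.6628, 0.0903, 0.1479]
eef_rot: [0.585, 0.811, 0.0, -0.002]
contact_force: [-0.3, -1.2, -1.1]
opening: 0.126
finger_force: 50.0
```

Request:
send_rows(targets=[[[0,0,0],[0,0,0]],[[0,0,0],[0,0,0]],[[0,0,0],[0,0,0]]])

```text
clock: 27.08
tool_pos: [0.6637, 0.086, 0.1498]
eef_rot: [0.588, 0.809, -0.0, -0.0]
contact_force: [0.4, -0.2, -1.0]
opening: 0.121
finger_force: 50.0
```

```bash
python3 - <<'E'
from h import *; from plant import *
st=get_state();plan(st,(.6634,.0872,.044,108))
s=snapshot("side");pickle.dump(s,open("side7.pkl","wb"));x,y=290,100
cv2.imwrite("pics/s10.png",cv2.resize(s["img"][y:y+120,x:x+130],None,fx=5,fy=5,interpolation=2))
t=np.linspace(0,6.28,200);a=np.radians(288);c=st["tool_pos"][:2]-.0662*np.array([np.cos(a),np.sin(a)]);z0=st["tool_pos"][2]-.026
print(c)
for z in(z0,z0+.04):
    P=proj(s,np.c_[c[0]+.016*np.cos(t),c[1]+.016*np.sin(t),0*t+z]); P=(P-[x,y])*5; print(z,P.min(0),P.max(0))
E
```

```text
t 27.07 tcp [0.6637 0.086  0.1498] yaw 107.9 open 0.0107 F [ 0.4 -0.2 -1. ] ff 50.0 q [-0.19  0.85 -0.02  1.5   0.02  0.79  0.1 ]
[0.0042, 0.0007, 0.3526] [-0.0003, 0.0, -0.0005]
[0.64322755 0.14893413]
0.1237757090905916 [223.66883138 292.9431739 ] [283.74633336 322.69349222]
0.1637757090905916 [222.76153451 226.4070148 ] [283.85668552 255.40478158]
```

View pics/s10.png

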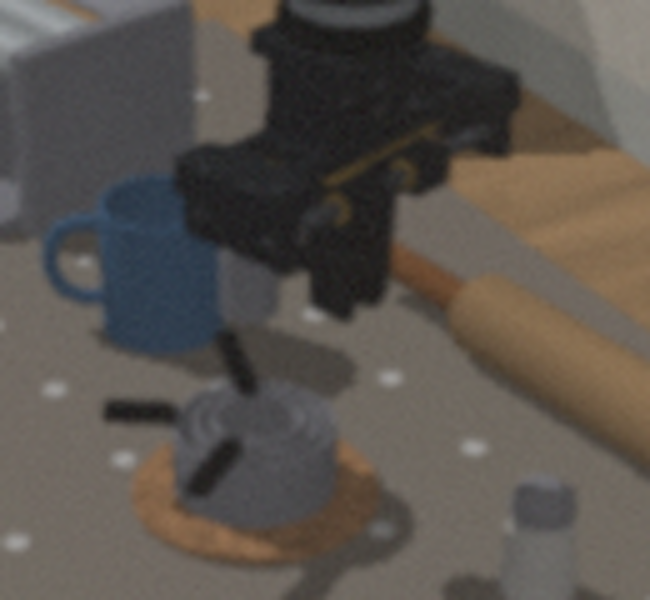

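The tiny cup spans crop x 219–278 against a predicted 223–284, so it sits about 3 mm further from the grip. I'll shift it slightly and lower.

Request:
send_rows(targets=[[[-0.004,0,0.1],[0,0,0]],[[-0.004,0,0.18],[0,0,0]],[[-0.004,0,0.24],[0,0,0]],[[-0.004,0,0.29],[0,0,0]],[[-0.004,0,0.33],[0,0,0]],[[-0.004,0,0.354],[0,0,0]],[[-0.004,0,0.354],[0,0,0]]])

```text
clock: 28.0
tool_pos: [0.6645, 0.0856, 0.0441]
eef_rot: [0.588, 0.809, 0.0, -0.0]
contact_force: [-0.1, -0.4, 1.0]
opening: 0.127
finger_force: 50.0
```

Request:
send_rows(targets=[[[0,0,0],[0,0,0]],[[0,0,0],[0,0,0]],[[0,0,0],[0,0,0]],[[0,0,0],[0,0,0]]], fingers=0.35)

```text
clock: 28.5
tool_pos: [0.6644, 0.0854, 0.0442]
eef_rot: [0.588, 0.809, 0.0, 0.0]
contact_force: [-0.8, 0.1, 0.9]
opening: 0.348
finger_force: 0.0
```

Request:
send_rows(targets=[[[0,0,-0.15],[0,0,0]],[[0,0,-0.3],[0,0,0]],[[0,0,-0.4],[0,0,0]],[[0,0,-0.4],[0,0,0]],[[0,0,-0.4],[0,0,0]]])

```text
clock: 29.12
tool_pos: [0.6635, 0.0853, 0.163]
eef_rot: [0.588, 0.809, -0.001, -0.001]
contact_force: [-0.0, 0.0, -0.8]
opening: 0.349
finger_force: 0.0
```

Request:
send_rows(targets=[[[0.4,0.5,-0.3],[0,0,0]],[[0.4,0.5,-0.3],[0,0,0]],[[0.4,0.5,-0.3],[0,0,0]],[[0.4,0.5,-0.3],[0,0,0]],[[-0.4,0.5,-0.3],[0,0,0]],[[-0.7,0.5,-0.3],[0,0,0]],[[-0.7,0.5,-0.3],[0,0,0]],[[-0.7,0.5,-0.3],[0,0,0]],[[-0.7,0.5,-0.3],[0,0,0]],[[-0.7,0.5,-0.3],[0,0,0]],[[-0.7,0.5,-0.3],[0,0,0]],[[-0.7,0.5,-0.3],[0,0,0]]])

```text
clock: 30.62
tool_pos: [0.8715, -0.0661, 0.2526]
eef_rot: [0.587, 0.809, -0.0, -0.001]
contact_force: [-0.2, -0.9, 0.1]
opening: 0.351
finger_force: 0.0
```

```bash
python3 - <<'E'
from h import *; from plant import *
st=get_state();plan(st)
s=snapshot("top");t=snapshot("side")
a=cv2.resize(s["img"][150:240,190:290],None,fx=4,fy=4,interpolation=2);b=cv2.resize(t["img"][155:245,290:390],None,fx=4,fy=4,interpolation=2)
cv2.imwrite("pics/n11.png",np.hstack([a,b]))
E
```

```text
t 30.62 tcp [ 0.8715 -0.0661  0.2526] yaw 108.1 open 0.0309 F [-0.2 -0.9  0.1] ff 0.0 q [ 0.02  1.23  0.01  0.2  -0.01  1.7   0.34]
```

View pics/n11.png

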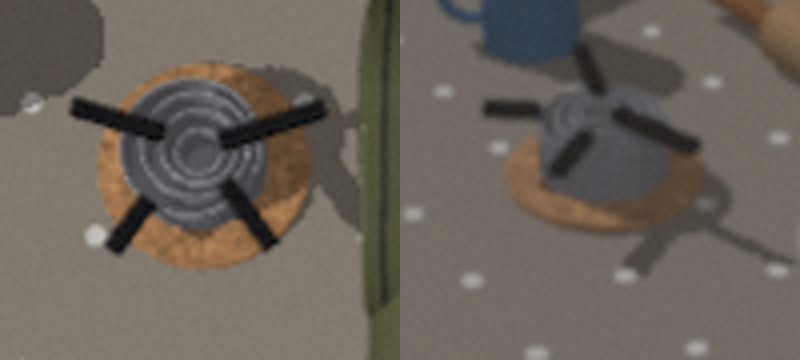

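All four cups are nested flat and concentric, the four handles point different ways and don't touch, and the arm is clear. Handing in.

```bash
python3 -c "
from plant import *
print(finish_job())"
```

```text
the job is handed in; nothing more can be done
None
```

The four cups are nested on the cork mat in the order asked, standing flat with their handles to different sides; the last pictures show this, and I handed the job in at about 31 s without touching the bystanders.

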